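# Start the stirrer under the large beaker

### The job

Three identical magnetic stirrers stand on the bench. Start the one that carries the larger of the two beakers: with the fingertips gently press the round key on its front deck well down, past the middle of its travel (it need not reach its stop), keep it there for about three seconds, then let it come up and withdraw. Do not press the keys of the other two stirrers, grasp or lift nothing, and leave the vessels and the things on the bench where they stand.

Things in the scene. Friction and masses are not known exactly. Their poses are not given: they have to be found in the camera images.
- stirrer_a: compact grey magnetic stirrer that carries the large beaker (the one to start); free-standing, 1.6 kg, 190 deep (x) by 110 wide (y). Origin: centre of its underside, on the bench; own -x is its front, z up. Flat deck 38 mm above the bench; a white round plate, 100 mm across, its top 46 mm up, centred 38 mm behind the origin (+x). All three stirrers are alike and stand side by side with about 0.2 m between centres, in any order and slightly turned
- stirrer_a_key_top (a point): centre of the top of this stirrer's start key when it is not pressed: a round grey key, 28 mm across, on the front deck, 66 mm in front of the stirrer's origin (own -x) on its centre line; the top stands 14 mm above the deck, 52 mm above the bench. A 3 mm high black bezel ring of 19 mm radius surrounds it. This point is fixed to the housing
- stirrer_a_key (a joint): travel of this start key in m: 0 = up, 0.010 = fully down, on a hard stop; it goes straight down against a spring (0.7 N per mm: about 3.5 N half-way, 7 N fully down) and comes back up by itself when released
- stirrer_b: compact grey magnetic stirrer that carries the small beaker (leave alone); free-standing, 1.6 kg, 190 deep (x) by 110 wide (y). Origin: centre of its underside, on the bench; own -x is its front, z up. Flat deck 38 mm above the bench; a white round plate, 100 mm across, its top 46 mm up, centred 38 mm behind the origin (+x). All three stirrers are alike and stand side by side with about 0.2 m between centres, in any order and slightly turned
- stirrer_b_key_top (a point): centre of the top of this stirrer's start key when it is not pressed: a round grey key, 28 mm across, on the front deck, 66 mm in front of the stirrer's origin (own -x) on its centre line; the top stands 14 mm above the deck, 52 mm above the bench. A 3 mm high black bezel ring of 19 mm radius surrounds it. This point is fixed to the housing
- stirrer_b_key (a joint): travel of this start key in m: 0 = up, 0.010 = fully down, on a hard stop; it goes straight down against a spring (0.7 N per mm: about 3.5 N half-way, 7 N fully down) and comes back up by itself when released
- stirrer_c: compact grey magnetic stirrer that carries the screw-cap bottle (leave alone); free-standing, 1.6 kg, 190 deep (x) by 110 wide (y). Origin: centre of its underside, on the bench; own -x is its front, z up. Flat deck 38 mm above the bench; a white round plate, 100 mm across, its top 46 mm up, centred 38 mm behind the origin (+x). All three stirrers are alike and stand side by side with about 0.2 m between centres, in any order and slightly turned
- stirrer_c_key_top (a point): centre of the top of this stirrer's start key when it is not pressed: a round grey key, 28 mm across, on the front deck, 66 mm in front of the stirrer's origin (own -x) on its centre line; the top stands 14 mm above the deck, 52 mm above the bench. A 3 mm high black bezel ring of 19 mm radius surrounds it. This point is fixed to the housing
- stirrer_c_key (a joint): travel of this start key in m: 0 = up, 0.010 = fully down, on a hard stop; it goes straight down against a spring (0.7 N per mm: about 3.5 N half-way, 7 N fully down) and comes back up by itself when released
- large_beaker: larger clear glass beaker, 76x70 mm, 91 high, with a filled look; stands loose on its stirrer's plate, about in the middle. Origin: centre of its underside
- small_beaker: smaller clear glass beaker, 62x56 mm, 71 high, empty; stands loose on its stirrer's plate. Origin: centre of its underside
- bottle: clear reagent bottle with a screw cap, 56 mm across, 105 high; stands loose on its stirrer's plate. Origin: centre of its underside
- calculator: loose pocket calculator, 118x68x13 mm, lying on the bench in front of the stirrers; bystander. Origin: centre of its underside
- bench_timer: loose white bench timer, 62x66x19 mm, front right of the stirrers; bystander. Origin: centre of its underside
- marker_0: loose marker pen, 12 mm thick, 134 long, lying on the bench in front of the stirrers; bystander. Origin: centre of its underside
- skirted_tube_2: loose upright screw-cap tube, 33 mm across, 112 high, standing on the bench in front of the stirrers; bystander. Origin: centre of its underside
Mind the look-alikes: they are no part of the job. What is shaped like the stirrer_a but red is not meant. Leave any green look-alike of the bottle alone.

How it is judged (in metres and radians):
On the way:
1. the fingertips hold the start key of the large beaker's stirrer down (more than half of its 10 mm travel) for 2 s (value of joint stirrer_a_key above 0.005 m and contact force between the fingers and stirrer_a above 0.5 N), for 2 s.
At the end, for the whole second after the job is handed in: All three keys are up again (within 1 mm); stirrers, vessels and bench things stand within 20 mm of where they stood; stirrers, vessels and the tube upright (within 0.1 rad); stirrers and vessels at rest (value of joint each of stirrer_a_key, stirrer_b_key, stirrer_c_key below 0.001 m and distance of each of stirrer_a, stirrer_b, stirrer_c, large_beaker, small_beaker, bottle, calculator, bench_timer, marker_0, skirted_tube_2 from where it was at the start of the episode below 0.02 m and angle between each of stirrer_a, stirrer_b, stirrer_c, large_beaker, small_beaker, bottle, skirted_tube_2's own z axis and vertical below 0.1 rad and linear speed of each of stirrer_a, stirrer_b, stirrer_c, large_beaker, small_beaker, bottle below 0.02 m/s); the robot touches nothing.
It fails at once if the start key of another stirrer is pressed (more than 1.5 mm) (value of joint any of stirrer_b_key, stirrer_c_key above 0.0015 m).
It fails at once if the stirrer is pressed hard (more than 25 N) (contact force between the arm and stirrer_a above 25 N).
It fails at once if the stirrer is pressed hard with the fingers (more than 25 N) (contact force between the fingers and stirrer_a above 25 N).
It fails at once if a stirrer or vessel is lifted or tipped (underside more than 10 mm higher than it stood, or tilted more than 0.2 rad) (height (world z) of any of stirrer_a, stirrer_b, stirrer_c above 0.01 m or height (world z) of any of large_beaker, small_beaker, bottle above 0.056 m or angle between any of stirrer_a, stirrer_b, stirrer_c, large_beaker, small_beaker, bottle's own z axis and vertical above 0.2 rad).
It fails at once if a stirrer, vessel or bench thing is shifted more than 20 mm (distance of any of stirrer_a, stirrer_b, stirrer_c, large_beaker, small_beaker, bottle, calculator, bench_timer, marker_0, skirted_tube_2 from where it was at the start of the episode above 0.02 m).
It also fails if it takes over 37 s, if anything falls off the work surface, if the arm or the gripper's body presses on something with over 40 N, if the wrist force passes 120 N, or if a joint passes its speed limit or range.

### The arm

A 7-joint arm with a two-finger parallel gripper is mounted at the origin on a cart in front of the work surface, level with it; the furniture and walls round the work are solid. World frame = base frame: x ahead of the robot, y to its left, z up, the work surface at z = 0. Lengths are in m, angles in degrees, forces in N, time in s.
With the tool pointing down it reaches from about 0.425 to 0.875 m from the base axis. Payload 4.7 kg.
Tool frame: the origin (TCP) lies between the finger pads; the fingertips stand 17 mm ahead of it and the grasp point (between the pads) lies 2 mm behind it; z points along the fingers, y is the line along which they close (so a half turn about z gives the same grasp; the last joint's range is limited). The gripper opens to 87 mm and grips with 3 to 60 N. Pads are 19 mm wide; open, the fingers measure 117 mm over their backs; the gripper's body (75 mm by 190 mm) begins 51 mm behind the grasp point.
Start: joints at [-65.14, 18.392, -4.016, 83.108, 1.295, 78.541, -3.26], TCP at [0.265, 0.594, 0.201] pointing down, gripper open.
Joint ranges: [-163.93, 163.93], [-17.29, 119.83], [-79.2, 71.16], [3.27, 140.29], [-89.18, 269.18], [5.43, 117.66], [-154.24, 154.24]. Speed limits (degrees/s): [147.25, 147.25, 180, 180, 180, 180, 180].

### API

Orientations are given as [roll, pitch, yaw] about the fixed x, y, z axes, in that order (R = Rz(yaw) Ry(pitch) Rx(roll)).
In Python, from cell import env, cams gives the robot as it stands.
- The arm moves only by the shell command python3 -m pendant 'ROWS' [FORCE]. ROWS is JSON, a list of rows, each an object of numbers: "tx", "ty", "tz": the shift along the tool's x, y, z each as a share of 0.05 m, from -1 to 1; "spin": the turn about the tool's z as a share of 4 degrees, from -1 to 1; "claw": the closure, from 0 (fully open) to 1 (shut). A call has 1 to 10 rows; each row shifts and turns the commanded pose from where the row before left it, along the tool's axes as they then stand; what a row does not reach is not made up. A row lasts 1/8 s, in which the tool goes at most 62.5 mm and 10.7 degrees, less where a joint would pass 70% of its speed; a pose out of reach is approached as far as the arm can. A call with a number of a shift or a turn outside -1 to 1 is refused whole. A call with a gripper value outside its range is refused whole. The fingers move at their own pace and stop on an object; FORCE is the grip in N (left out, the last holds). Time passes only in rows, so rows that do not move let the fingers close. It gives the time, the measured TCP pose, the force, the opening and the grip force at its end, in the units of the state.
- env.get_obs(): the state, without advancing time (a new reading comes with each control period).
- cams.read_camera(name): name is "scene" or "top" or "wrist"; returns the picture (384x512x3 uint8, red, green, blue); there is no depth.
- cams.camera_info(name): a dict with "fx", "fy", "cx", "cy" (pixels), "k1" (the pictures are not rectified: a ray, as slopes to the right and down, at radius r is drawn at 1 + k1 r^2 times it, then the intrinsics apply), "rvec" (rotation vector, rad) and "tvec" (3), from world to camera coordinates, as OpenCV has them. Camera axes: x right, y down, z forward; pixel columns grow to the right and rows downward; lengths in m; the calibration is good to about 2 mm. A picture is of the moment at which its call begins: read the wrist's pose just before it. camera_info takes no time and is no camera call; for the wrist camera it gives the pose at the moment of the call.
- env.sign_off(): hands the job in; it is judged then, once.
The state is a dict: "time_s": time; "qpos": joint angles; "joint_velocities": joint speeds; "effort": joint torques, N m; "tool_pos": TCP position; "tool_rot": TCP orientation; "force": force on the tool from outside, world axes, zero at the start; "wrist_torque": the same for the moment, N m; "grip_width": finger opening in m; "grasp_force": force on a finger pad.
Only numpy, scipy, OpenCV 4.12 (cv2) and the standard library are available. Lean on these libraries where they do the work, as an engineer would, in place of code of your own. Each camera call takes 0.05 s, during which the arm holds its last target. There are 200 camera calls.

## Working session

There is one attempt and no reset: what is moved stays moved. The work goes in short steps, Python scripts to look and compute and a shell command to move; the robot and the scene stay as the last step left them, time stands still between calls to the robot, and variables do not carry over. Pictures are saved under pics/ and viewed, at most 10 in all, crops included, and the job is handed in when it is done.

```bash
mkdir -p pics
cat > h.py <<'E'
import numpy as np, cv2
from cell import env, cams
def pose(i):
    R,_=cv2.Rodrigues(np.array(i["rvec"],float)); return R,np.array(i["tvec"],float)
def cast(i,uv,z):
    R,t=pose(i); x=(uv[0]-i["cx"])/i["fx"]; y=(uv[1]-i["cy"])/i["fy"]
    a,b=x,y
    for _ in range(20):
        s=1+i["k1"]*(a*a+b*b); a,b=x/s,y/s
    d=R.T@np.array([a,b,1]); c=-R.T@t
    return c+d*(z-c[2])/d[2]
def proj(i,p):
    R,t=pose(i); q=R@np.array(p,float)+t; a,b=q[:2]/q[2]; s=1+i["k1"]*(a*a+b*b)
    return np.array([i["fx"]*a*s+i["cx"], i["fy"]*b*s+i["cy"]])
E
python3 - <<'E'
from h import *
for n in("scene","top"):
    im=cams.read_camera(n); cv2.imwrite(f"pics/{n}0.png",im[:,:,::-1]); print(n,cams.camera_info(n))
o=env.get_obs(); print(o["time_s"],o["tool_pos"],o["tool_rot"],o["force"])
E
```

```text
scene {'fx': 388.82216812618077, 'fy': 388.82216812618077, 'cx': 258.5462816539122, 'cy': 192.68905554340284, 'k1': 0.04531752524593647, 'rvec': array([ 2.02478374, -0.72047663,  0.41510183]), 'tvec': array([-0.52378464,  0.21341324,  0.93820453])}
top {'fx': 458.72656075586974, 'fy': 458.72656075586974, 'cx': 256.3384694347804, 'cy': 188.4349689350847, 'k1': -0.11589271355533189, 'rvec': array([ 2.13863587, -2.12003671,  0.13540421]), 'tvec': array([-0.08389758,  0.55201234,  1.22479432])}
0.1 [0.26476355 0.59303181 0.19995246] [-1.79899751e+02  7.49100347e-03  1.55948935e+02] [-0.22721505 -0.41670617 -0.76676412]
```

View pics/top0.png

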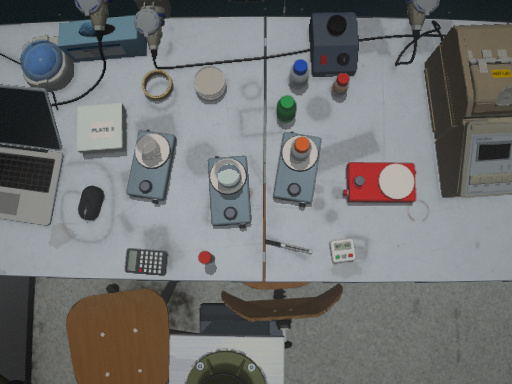

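View pics/scene0.png

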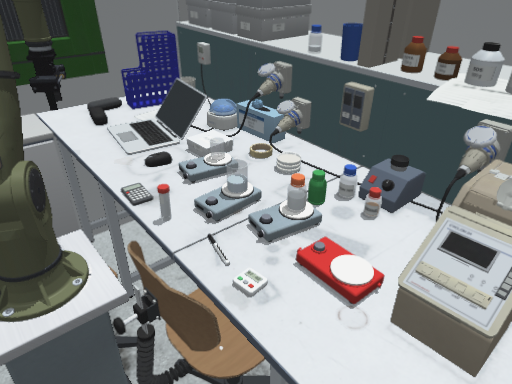

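The top view shows three grey stirrers, with keys at about (146,186), (230,213) and (293,189). They carry a grey-looking vessel (152,150), a clear filled-looking beaker (229,175) and the orange-capped bottle (301,148). The red stirrer at (380,183) is the decoy. I'll enlarge the two beakers and measure the keys.

```bash
cat > m.py <<'E'
from h import *
i=cams.camera_info("top"); im=cv2.imread("pics/top0.png")
for n,k,p in(("L",(146,186),(152,150)),("M",(230,213),(229,175)),("R",(293,189),(301,148))):
    # refine key: dark bezel blob centroid
    x,y=k; w=im[y-10:y+11,x-10:x+11].max(2); m=(w<75).astype(np.uint8)
    c,_=cv2.findContours(m,0,1)
    c=max(c,key=cv2.contourArea); (u,v),r=cv2.minEnclosingCircle(c)
    key=cast(i,(u+x-10,v+y-10),.045)
    q=im[p[1]-28:p[1]+29,p[0]-28:p[0]+29]
    print(n,"bezel px",u+x-10,v+y-10,r,"key",key.round(4),"plate~",cast(i,p,.046).round(3))
s=cv2.imread("pics/scene0.png")
a=cv2.resize(im[120:240,110:270],(800,600),interpolation=3)[:, :]
b=cv2.resize(s[125:225,170:340],(800,470),interpolation=3)
cv2.imwrite("pics/crop.png",cv2.resize(np.vstack([a[:500],b]),(494,600),interpolation=cv2.INTER_AREA))
E
python3 m.py
```

```text
L bezel px 145.5 186.42307662963867 6.596001148223877 key [0.5558 0.2303 0.045 ] plate~ [0.66  0.217 0.046]
M bezel px 230.0 213.18181800842285 6.5461859703063965 key [ 0.4832 -0.0078  0.045 ] plate~ [ 0.589 -0.003  0.046]
R bezel px 293.5 189.5 6.670932292938232 key [ 0.5499 -0.1813  0.045 ] plate~ [ 0.667 -0.202  0.046]
```

View pics/crop.png

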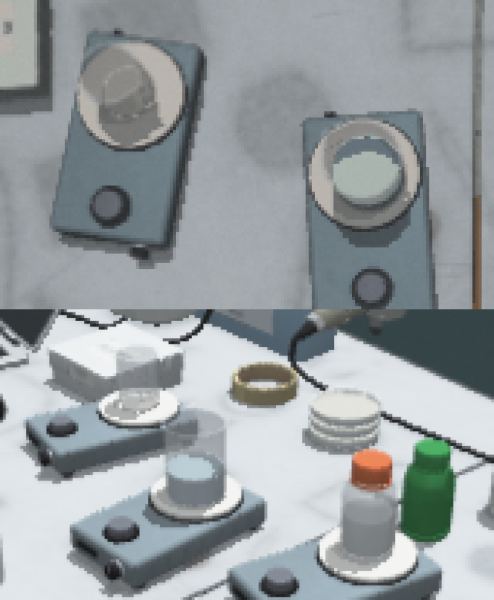

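The crop settles it. The middle stirrer's beaker (top view 229,175) is larger and filled, so that is stirrer_a. The left one is small and empty, and the right one has the bottle. Its key is at about (0.483, -0.008), and the key-to-plate distance of 0.106 m agrees with the given 0.104 m. I'll set out high, with the fingers shut.

```bash
python3 -m pendant '[{"tz":-0.8,"claw":1},{"tx":-0.7,"ty":-0.7,"claw":1},{"tx":-0.7,"ty":-0.7,"claw":1},{"tx":-0.7,"ty":-0.7,"claw":1},{"tx":-0.7,"ty":-0.7,"claw":1},{"tx":-0.7,"ty":-0.7,"claw":1},{"tx":-0.7,"ty":-0.7,"claw":1},{"tx":-0.7,"ty":-0.7,"claw":1},{"claw":1},{"claw":1}]' 5
```

```text
invalid input at $[0]: expected keys tx, ty, tz, spin, claw
```

```bash
python3 -m pendant '[{"tx":0,"ty":0,"tz":-0.8,"spin":0,"claw":1},{"tx":-0.7,"ty":-0.7,"tz":0,"spin":0,"claw":1},{"tx":-0.7,"ty":-0.7,"tz":0,"spin":0,"claw":1},{"tx":-0.7,"ty":-0.7,"tz":0,"spin":0,"claw":1},{"tx":-0.7,"ty":-0.7,"tz":0,"spin":0,"claw":1},{"tx":-0.7,"ty":-0.7,"tz":0,"spin":0,"claw":1},{"tx":-0.7,"ty":-0.7,"tz":0,"spin":0,"claw":1},{"tx":-0.7,"ty":-0.7,"tz":0,"spin":0,"claw":1},{"tx":0,"ty":0,"tz":0,"spin":0,"claw":1},{"tx":0,"ty":0,"tz":0,"spin":0,"claw":1}]' 5
```

```text
time_s: 1.35
tool_pos: [0.3884, 0.2705, 0.2408]
tool_rot: [180.0, -0.0, 156.0]
force: [0.6, 0.6, 0.6]
grip_width: 0.0017
grasp_force: 0.0
```

```bash
python3 -m pendant '[{"tx":-0.8,"ty":-0.86,"tz":0,"spin":0,"claw":1},{"tx":-0.8,"ty":-0.86,"tz":0,"spin":0,"claw":1},{"tx":-0.8,"ty":-0.86,"tz":0,"spin":0,"claw":1},{"tx":-0.8,"ty":-0.86,"tz":0,"spin":0,"claw":1},{"tx":-0.8,"ty":-0.86,"tz":0,"spin":-1,"claw":1},{"tx":0,"ty":0,"tz":0,"spin":-1,"claw":1},{"tx":0,"ty":0,"tz":0,"spin":-1,"claw":1},{"tx":0,"ty":0,"tz":0,"spin":-1,"claw":1},{"tx":0,"ty":0,"tz":0,"spin":-1,"claw":1},{"tx":0,"ty":0,"tz":0,"spin":-1,"claw":1}]'
python3 - <<'E'
from h import *
i=cams.camera_info("wrist"); im=cams.read_camera("wrist"); cv2.imwrite("pics/wrist1.png",im[:,:,::-1]); np.save("w1.npy",i,allow_pickle=True)
print(proj(i,(.483,-.008,.052)), env.get_obs()["tool_pos"],env.get_obs()["tool_rot"])
E
```

```text
time_s: 2.6
tool_pos: [0.4841, -0.0058, 0.2407]
tool_rot: [-180.0, -0.0, -179.7]
force: [0.2, 1.1, -0.8]
grip_width: 0.0005
grasp_force: 0.0
[252.56935201 172.63630288] [ 0.48402896 -0.00592674  0.24071327] [-1.79986404e+02 -2.11653339e-02 -1.79619268e+02]
```

View pics/wrist1.png

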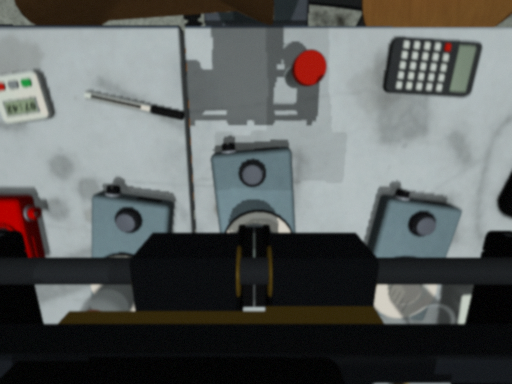

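The wrist view shows the key at about (252,173). My estimate projects to (252.6,172.6), so it agrees within a pixel. The tube (310,67) and the neighbouring stirrers are well clear. I'll shift 2 mm in y and go down to about 6 mm above the key.

```bash
python3 -m pendant '[{"tx":0.02,"ty":-0.04,"tz":0.8,"spin":0,"claw":1},{"tx":0,"ty":0,"tz":0.8,"spin":0,"claw":1},{"tx":0,"ty":0,"tz":0.8,"spin":0,"claw":1},{"tx":0,"ty":0,"tz":0.6,"spin":0,"claw":1},{"tx":0,"ty":0,"tz":0.3,"spin":0,"claw":1},{"tx":0,"ty":0,"tz":0,"spin":0,"claw":1},{"tx":0,"ty":0,"tz":0,"spin":0,"claw":1}]'
python3 - <<'E'
from h import *
im=cams.read_camera("scene")[120:240,160:320]; cv2.imwrite("pics/sc2.png",cv2.resize(im[:,:,::-1],(800,600),interpolation=3))
E
```

```text
time_s: 3.52
tool_pos: [0.484, -0.0095, 0.0772]
tool_rot: [180.0, 0.1, 180.0]
force: [0.1, 0.1, 0.4]
grip_width: 0.0003
grasp_force: 0.0
```

View pics/sc2.png

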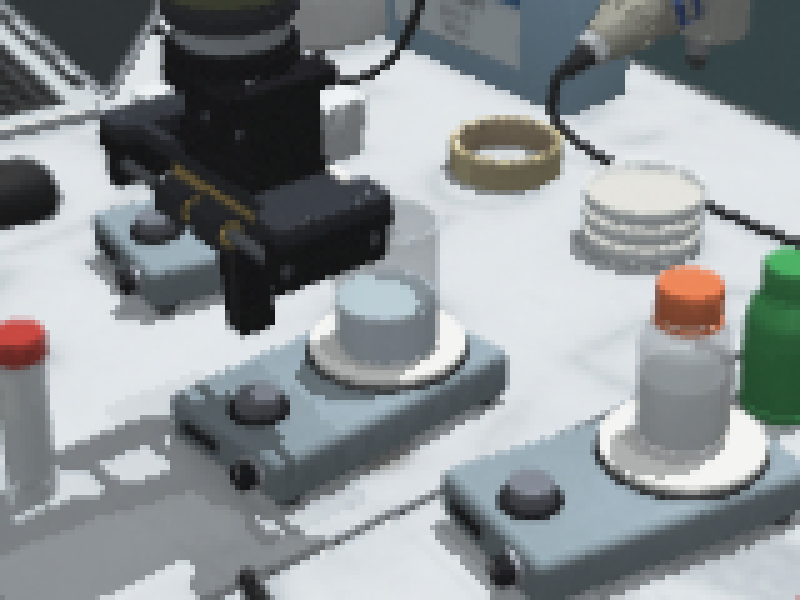

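The picture shows the fingertips at crop (250,325), well off the key at (258,395). That looks like more than 8 mm, so I'll check by projection.

Run:
```python
from h import *
i=cams.camera_info("scene"); o=env.get_obs(); print(o["tool_pos"],o["time_s"],o["grip_width"])
f=lambda p:((proj(i,p)-[160,120])*5+2.5).round(0)
for n,p in dict(tip=(.484,-.0095,.060),key=(.483,-.008,.052),tcp=(.484,-.0095,.077),higher=(.484,-.0095,.09),R=(.55,-.181,.052)).items(): print(n,f(p))
print(cast(i,(160+258/5,120+390/5),.052))
j=cams.camera_info("wrist");c=cams.read_camera("wrist");cv2.imwrite("pics/w2.png",c[:,:,::-1]);print(proj(j,(.483,-.008,.052)),proj(j,(.484,-.0095,.06)))
```

```text
[ 0.48408663 -0.00956548  0.07728835] 3.575 0.0003952721727702816
tip [255. 380.]
key [253. 390.]
tcp [254. 355.]
higher [253. 336.]
R [524. 479.]
[ 0.48503085 -0.0125962   0.052     ]
[256.48226434 214.34642504] [254.55793408 219.26058946]
```

View pics/w2.png

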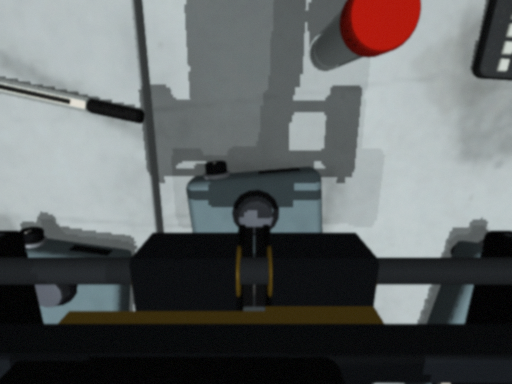

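The wrist view shows the key at (256,212) against a projected (256.5,214.3), so the reported pose fits. The scene picture puts the tip 55 crop px (11 px) too high. I'll take a fresh scene view at a standstill to see whether that picture was stale.

Run:
```python
from h import *
o=env.get_obs(); print(o["tool_pos"],o["force"])
im=cams.read_camera("scene")[150:222,170:266]; cv2.imwrite("pics/sc3.png",cv2.resize(im[:,:,::-1],(768,576),interpolation=3))
i=cams.camera_info("scene")
f=lambda p:((proj(i,p)-[170,150])*8+4).round(0)
print(f((.484,-.0095,.06)),f((.483,-.008,.052)))
```

```text
[ 0.48397941 -0.00966136  0.07725415] [ 1.32813994 -0.48278561 -0.58365755]
[329. 367.] [325. 385.]
```

View pics/sc3.png

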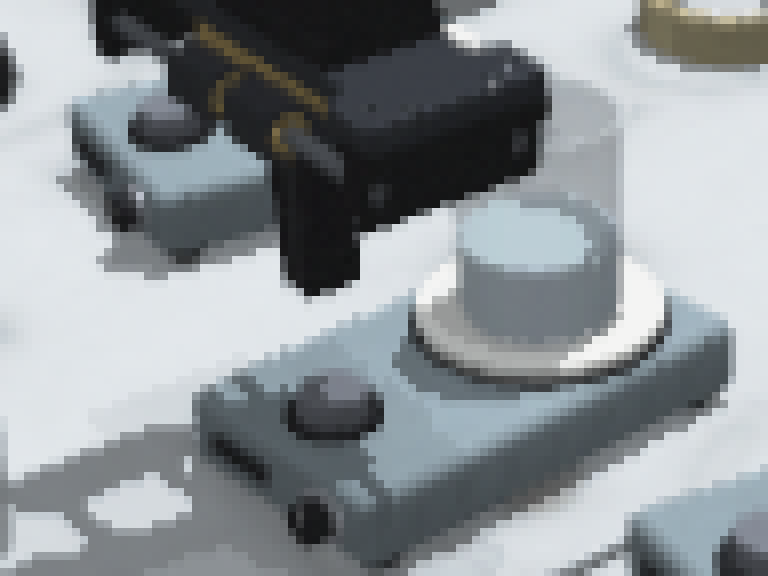

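Both views show the shut fingertips higher than 17 mm ahead of the TCP: the tip is at crop (318,290), and I expected (329,367). The shut fingers may reach about 30 mm less far. I'll go down in small steps and watch the force, since contact will give the true height.

```bash
python3 -m pendant '[{"tx":0,"ty":0,"tz":0.08,"spin":0,"claw":1},{"tx":0,"ty":0,"tz":0.08,"spin":0,"claw":1},{"tx":0,"ty":0,"tz":0.04,"spin":0,"claw":1},{"tx":0,"ty":0,"tz":0,"spin":0,"claw":1}]'
python3 - <<'E'
from h import *
a=[env.get_obs()["force"]]
im=cams.read_camera("scene"); cv2.imwrite("pics/sc4.png",cv2.resize(im[150:222,170:266,::-1],(768,576),interpolation=3))
print(a)
E
```

```text
time_s: 4.18
tool_pos: [0.4826, -0.0099, 0.0657]
tool_rot: [-180.0, -0.0, 179.9]
force: [-0.3, -0.3, 0.7]
grip_width: 0.0003
grasp_force: 0.0
[array([-0.27621452, -0.26008407,  0.74652206])]
```

```bash
python3 -m pendant '[{"tx":0,"ty":0,"tz":0.04,"spin":0,"claw":1},{"tx":0,"ty":0,"tz":0.04,"spin":0,"claw":1},{"tx":0,"ty":0,"tz":0,"spin":0,"claw":1}]'
```

```text
time_s: 4.6
tool_pos: [0.4827, -0.0099, 0.0618]
tool_rot: [-180.0, -0.0, 179.9]
force: [-0.6, 0.8, 0.1]
grip_width: 0.0003
grasp_force: 0.0
```

View pics/sc4.png

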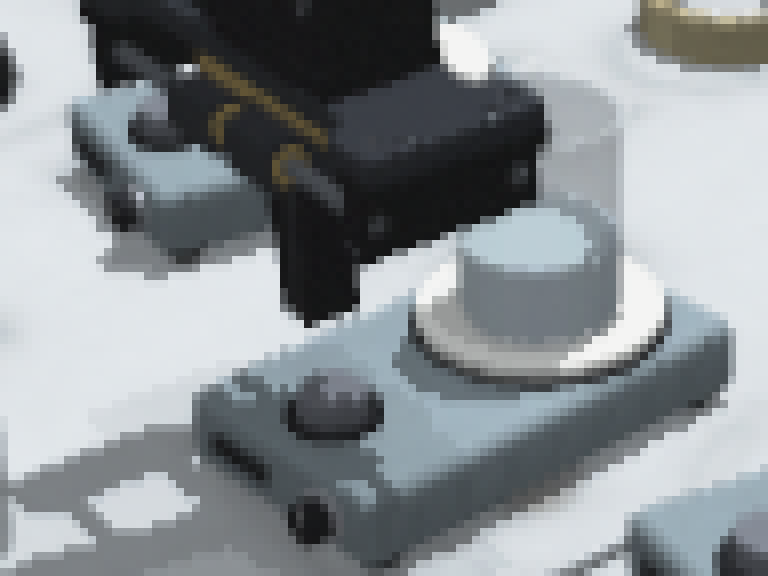

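The tip is still clear of the key (320 against 385) with no contact force. I'll triangulate the tip from the two standstill views (w2 and sc3) to get its true offset before going lower.

Run:
```python
from h import *
s=cams.camera_info("scene"); w=cams.camera_info("wrist")
R,t=pose(w); o=env.get_obs()["tool_pos"]
# shift wrist camera back to the pose of w2 (pure translation)
d=np.array([.4840,-.0096,.0773])-o; w=dict(w,tvec=t-R@d)
print("cams",(-pose(s)[0].T@pose(s)[1]).round(3),(-R.T@(t-R@d)).round(3))
def ray(i,uv):
    a,b=cast(i,uv,0.),cast(i,uv,.1); return a,(b-a)/np.linalg.norm(b-a)
for vw in(224,228,232):
  for us in((295,285),(305,290),(318,292)):
    a,u=ray(w,(255,vw)); b,v=ray(s,(170+us[0]/8,150+us[1]/8))
    k=np.linalg.lstsq(np.c_[u,-v],b-a,rcond=None)[0]; p,q=a+k[0]*u,b+k[1]*v
    print(vw,us,((p+q)/2).round(4),"gap mm",(1e3*np.linalg.norm(p-q)).round(1))
g=cv2.imread("pics/w2.png"); print(g[204:250:2,255].max(1))
```

```text
cams [-0.038 -0.861  0.677] [ 0.408 -0.01   0.262]
224 (295, 285) [ 0.4732 -0.0095  0.0978] gap mm 0.7
224 (305, 290) [ 0.4758 -0.0098  0.0942] gap mm 3.1
224 (318, 292) [ 0.4789 -0.0104  0.0915] gap mm 6.9
228 (295, 285) [ 0.4746 -0.0091  0.0977] gap mm 1.6
228 (305, 290) [ 0.4773 -0.0095  0.0941] gap mm 0.7
228 (318, 292) [ 0.4804 -0.01    0.0913] gap mm 4.5
232 (295, 285) [ 0.476  -0.0088  0.0978] gap mm 3.9
232 (305, 290) [ 0.4787 -0.0091  0.0941] gap mm 1.6
232 (318, 292) [ 0.4819 -0.0096  0.0913] gap mm 2.1
[ 57  52  53  92 115 114 115 116 114 115 111  85  37  29  29  22  35  38
  36  37  37  39  41]
```

Tip triangulated at z≈0.095 with the TCP at 0.0773, x/y centred over the key, rays meeting within 1–2 mm. So the shut fingertips sit about 17 mm behind the TCP height I had assumed they led, and contact should come at TCP z≈0.035. The body, at x≤0.521, still clears the beaker at 0.549.

```bash
python3 -m pendant '[{"tx":0,"ty":0,"tz":0.12,"spin":0,"claw":1},{"tx":0,"ty":0,"tz":0.12,"spin":0,"claw":1},{"tx":0,"ty":0,"tz":0.12,"spin":0,"claw":1},{"tx":0,"ty":0,"tz":0,"spin":0,"claw":1}]'; python3 -m pendant '[{"tx":0,"ty":0,"tz":0.04,"spin":0,"claw":1},{"tx":0,"ty":0,"tz":0.04,"spin":0,"claw":1},{"tx":0,"ty":0,"tz":0,"spin":0,"claw":1}]'
```

```text
time_s: 5.1
tool_pos: [0.4822, -0.01, 0.0432]
tool_rot: [-180.0, -0.1, 179.9]
force: [-0.6, -0.8, 0.4]
grip_width: 0.0005
grasp_force: 0.0
time_s: 5.48
tool_pos: [0.4828, -0.0099, 0.0399]
tool_rot: [180.0, -0.0, 179.9]
force: [0.4, -0.5, -0.6]
grip_width: 0.0009
grasp_force: 0.0
```

```bash
python3 -m pendant '[{"tx":0,"ty":0,"tz":0.04,"spin":0,"claw":1},{"tx":0,"ty":0,"tz":0.04,"spin":0,"claw":1},{"tx":0,"ty":0,"tz":0,"spin":0,"claw":1}]'; python3 -m pendant '[{"tx":0,"ty":0,"tz":0.04,"spin":0,"claw":1},{"tx":0,"ty":0,"tz":0,"spin":0,"claw":1},{"tx":0,"ty":0,"tz":0,"spin":0,"claw":1}]'
```

```text
time_s: 5.85
tool_pos: [0.4827, -0.0099, 0.0358]
tool_rot: [-180.0, -0.0, 179.9]
force: [-0.7, -0.3, 0.9]
grip_width: 0.0003
grasp_force: 0.0
time_s: 6.22
tool_pos: [0.4829, -0.0098, 0.034]
tool_rot: [180.0, 0.0, 180.0]
force: [-0.0, 0.9, 0.9]
grip_width: 0.0002
grasp_force: 0.0
```

Run:
```python
from h import *
im=cams.read_camera("scene")[150:222,170:266]; cv2.imwrite("pics/sc5.png",cv2.resize(im[:,:,::-1],(768,576),interpolation=3))
```

```text
(no output)
```

View pics/sc5.png

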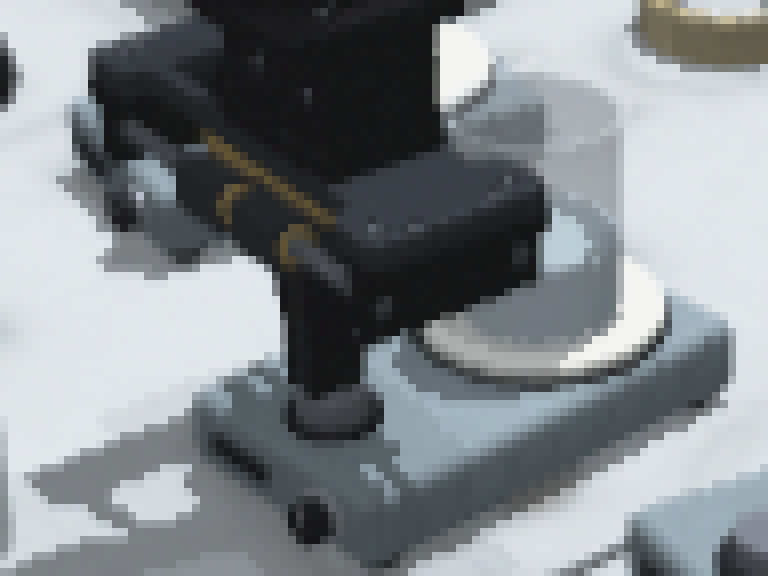

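The fingertips, bottom at crop (325,393), are now at the top of the key (330,390) and centred on it. I'll press on in 2 mm steps.

```bash
python3 -m pendant '[{"tx":0,"ty":0,"tz":0.04,"spin":0,"claw":1},{"tx":0,"ty":0,"tz":0,"spin":0,"claw":1},{"tx":0,"ty":0,"tz":0,"spin":0,"claw":1}]'; python3 -m pendant '[{"tx":0,"ty":0,"tz":0.04,"spin":0,"claw":1},{"tx":0,"ty":0,"tz":0,"spin":0,"claw":1},{"tx":0,"ty":0,"tz":0,"spin":0,"claw":1}]'
```

```text
time_s: 6.65
tool_pos: [0.4828, -0.0099, 0.0319]
tool_rot: [180.0, -0.0, 179.9]
force: [-0.4, -0.4, -0.4]
grip_width: 0.0008
grasp_force: 0.0
time_s: 7.02
tool_pos: [0.4829, -0.0098, 0.03]
tool_rot: [180.0, 0.0, 180.0]
force: [0.4, 0.2, -0.1]
grip_width: 0.0007
grasp_force: 0.2
```

```bash
python3 -m pendant '[{"tx":0,"ty":0,"tz":0.04,"spin":0,"claw":1},{"tx":0,"ty":0,"tz":0,"spin":0,"claw":1},{"tx":0,"ty":0,"tz":0,"spin":0,"claw":1}]'; python3 -m pendant '[{"tx":0,"ty":0,"tz":0.04,"spin":0,"claw":1},{"tx":0,"ty":0,"tz":0,"spin":0,"claw":1},{"tx":0,"ty":0,"tz":0,"spin":0,"claw":1}]'
```

```text
time_s: 7.4
tool_pos: [0.483, -0.0098, 0.0281]
tool_rot: [180.0, 0.0, 179.9]
force: [0.5, -0.1, 2.1]
grip_width: 0.0003
grasp_force: 0.9
time_s: 7.78
tool_pos: [0.483, -0.0098, 0.0261]
tool_rot: [180.0, 0.0, 179.9]
force: [0.3, 0.2, 3.1]
grip_width: 0.0005
grasp_force: 1.6
```

Contact was at about TCP z=0.0305, and the slope matches the spring. I'll go 3 mm further for roughly 7.5 mm of travel.

```bash
python3 -m pendant '[{"tx":0,"ty":0,"tz":0.03,"spin":0,"claw":1},{"tx":0,"ty":0,"tz":0.03,"spin":0,"claw":1},{"tx":0,"ty":0,"tz":0,"spin":0,"claw":1},{"tx":0,"ty":0,"tz":0,"spin":0,"claw":1}]'
python3 - <<'E'
from h import *
f=[]
for _ in range(8): cams.camera_info("top"); f.append(env.get_obs()["force"][2]); cams.read_camera("top")
print(np.mean(f),np.std(f))
E
```

```text
time_s: 8.28
tool_pos: [0.483, -0.0098, 0.0231]
tool_rot: [180.0, 0.0, 179.9]
force: [-0.4, 0.2, 5.2]
grip_width: 0.0004
grasp_force: 2.6
5.175174356592029 0.2955027461647241
```

The mean force is 5.2 N, or about 7.4 mm of travel, which is well past half. I'll hold here for about 3 s.

```bash
H='x'; python3 -m pendant '[{"tx":0,"ty":0,"tz":0,"spin":0,"claw":1},{"tx":0,"ty":0,"tz":0,"spin":0,"claw":1},{"tx":0,"ty":0,"tz":0,"spin":0,"claw":1},{"tx":0,"ty":0,"tz":0,"spin":0,"claw":1},{"tx":0,"ty":0,"tz":0,"spin":0,"claw":1},{"tx":0,"ty":0,"tz":0,"spin":0,"claw":1},{"tx":0,"ty":0,"tz":0,"spin":0,"claw":1},{"tx":0,"ty":0,"tz":0,"spin":0,"claw":1},{"tx":0,"ty":0,"tz":0,"spin":0,"claw":1},{"tx":0,"ty":0,"tz":0,"spin":0,"claw":1}]'; python3 -m pendant '[{"tx":0,"ty":0,"tz":0,"spin":0,"claw":1},{"tx":0,"ty":0,"tz":0,"spin":0,"claw":1},{"tx":0,"ty":0,"tz":0,"spin":0,"claw":1},{"tx":0,"ty":0,"tz":0,"spin":0,"claw":1},{"tx":0,"ty":0,"tz":0,"spin":0,"claw":1},{"tx":0,"ty":0,"tz":0,"spin":0,"claw":1},{"tx":0,"ty":0,"tz":0,"spin":0,"claw":1},{"tx":0,"ty":0,"tz":0,"spin":0,"claw":1},{"tx":0,"ty":0,"tz":0,"spin":0,"claw":1},{"tx":0,"ty":0,"tz":0,"spin":0,"claw":1}]'
```

```text
time_s: 9.93
tool_pos: [0.483, -0.0098, 0.0231]
tool_rot: [180.0, 0.0, 179.9]
force: [-0.1, 1.1, 5.7]
grip_width: 0.0004
grasp_force: 2.6
time_s: 11.18
tool_pos: [0.483, -0.0098, 0.0231]
tool_rot: [180.0, 0.0, 179.9]
force: [-0.5, 0.9, 4.8]
grip_width: 0.0002
grasp_force: 2.6
```

That makes about 3 s held (8.2 to 11.2 s). Now I'll release straight up and withdraw.

```bash
python3 -m pendant '[{"tx":0,"ty":0,"tz":-0.1,"spin":0,"claw":1},{"tx":0,"ty":0,"tz":-0.2,"spin":0,"claw":1},{"tx":0,"ty":0,"tz":-0.6,"spin":0,"claw":1},{"tx":0,"ty":0,"tz":-0.8,"spin":0,"claw":1},{"tx":0,"ty":0,"tz":-0.8,"spin":0,"claw":1},{"tx":0,"ty":0,"tz":-0.8,"spin":0,"claw":1},{"tx":0,"ty":0,"tz":-0.8,"spin":0,"claw":1},{"tx":0,"ty":0,"tz":0,"spin":0,"claw":1},{"tx":0,"ty":0,"tz":0,"spin":0,"claw":1}]'
python3 - <<'E'
from h import *
im=cams.read_camera("scene")[120:240,160:320]; cv2.imwrite("pics/end.png",cv2.resize(im[:,:,::-1],(800,600),interpolation=3))
E
```

```text
time_s: 12.3
tool_pos: [0.4822, -0.0099, 0.2274]
tool_rot: [180.0, -0.1, 179.9]
force: [-0.1, 0.5, -0.7]
grip_width: 0.0006
grasp_force: 0.0
```

View pics/end.png

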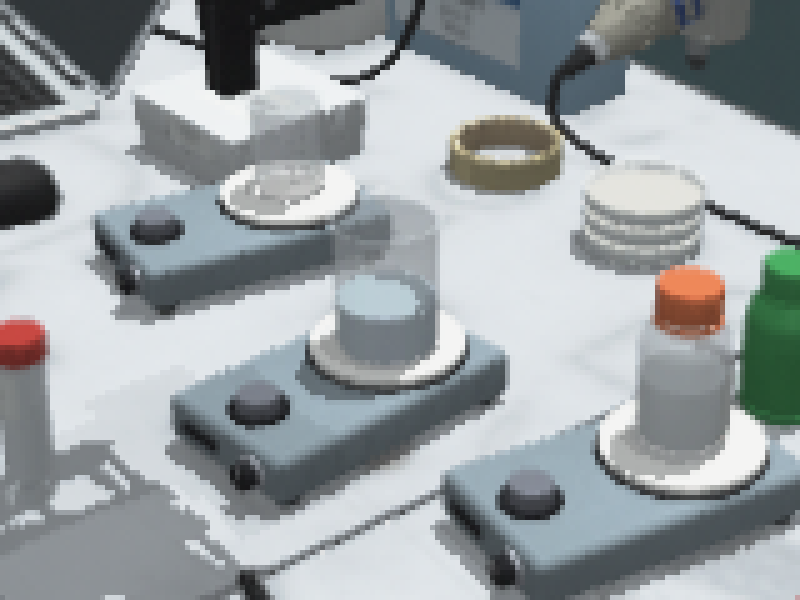

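The key is up again at (258,403), as before, and the stirrers, beakers and bottle stand where they were. The arm is clear, so I'll hand in.

```bash
python3 -c "
from cell import env; print(env.sign_off())"
```

```text
the job is handed in; nothing more can be done
None
```

I pressed the key of the large beaker's stirrer about 7.4 mm down (judged from the 5.2 N force), held it for about 3 s, then released it and withdrew; the last picture shows it up again and nothing in view shifted, and the job is handed in with no verdict returned.

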